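Show a drawn tenon to the inspection camera

ROBOT

A 6-joint arm with a two-finger parallel gripper is mounted at the origin on the work surface. World frame = base frame: x ahead of the robot, y to its left, z up, the work surface at z = 0. Lengths are in m, angles in degrees, forces in N, time in s.
With the tool pointing down it reaches from about 0.3 to 0.75 m from the base axis. Payload 8.5 kg.
Tool frame: the origin (TCP) lies midway between the tips of the shut fingers; the grasp point (between the pads) lies 19 mm behind it (env.grasp_offset is the distance from the TCP to the grasp point, in m); z points along the fingers, y is the line along which they close (so a half turn about z gives the same grasp; the last joint's range is limited). The gripper opens to 85 mm and grips with 20 to 120 N. Pads are 22 mm wide; open, the fingers measure 114 mm over their backs; the gripper's body (76 mm by 85 mm) begins 54 mm behind the grasp point. The pads swing forward as they close: fully open they stand 13 mm farther back than shut.
Start: joints at [58.367, 21.807, 74.336, -0, 83.858, -12.336], TCP at [0.182, 0.519, 0.231] pointing down, gripper open.
Joint ranges: [-178.18, 178.18], [-50.72, 133.34], [12.68, 142.11], [-81.47, 261.47], [9.98, 163.14], [-165.26, 165.26]. Speed limits (degrees/s): [136.94, 136.94, 180, 180, 180, 180].

INTERFACE

Orientations are given as a 3x3 rotation matrix whose columns are the frame's x, y, z axes.
In Python, from rig import env gives the robot as it stands.
- The arm moves only by the tool servo_tool, never from a script. Its argument "deltas" is text: rows parted by semicolons, each of 7 numbers parted by spaces: the opening, from 0 (shut) to 1 (fully open), then the shift along the tool's x, y, z in mm, then the turn, a rotation vector about the tool's x, y, z in rad. A call has 1 to 8 rows; each row shifts and turns the commanded pose from where the row before left it, along the tool's axes as they then stand; what a row does not reach is not made up. A row lasts 1/12 s, in which the tool goes at most 41.7 mm and 7.16 degrees, less where a joint would pass 70% of its speed; a pose out of reach is approached as far as the arm can. A call is refused whole if a number of a shift passes 41.7 or a number of a turn 0.125, either way. A call with a gripper value outside its range is refused whole. The fingers move at their own pace and stop on an object; "newtons" is the grip in N (left out, the last holds). Time passes only in rows, so rows that do not move let the fingers close. It gives the time, the measured TCP pose, the force, the opening and the grip force at its end, in the units of the state.
- env.observe(): the state, without advancing time (a new reading comes with each control period).
- env.get_image(name): name is "scene" or "top" or "wrist"; returns a dict with "img" (420x560x3 uint8, red, green, blue), "depth" (420x560 float32, m along the optical axis (not along the pixel's ray), 0 where there is no reading), "camera_matrix" (3x3 intrinsics, pixels), "world_to_cam" (4x4, takes a point from world to camera coordinates). Camera axes: x right, y down, z forward; pixel columns grow to the right and rows downward; lengths in m; the calibration is good to about 2 mm. The wrist camera is an equidistant fisheye: a pixel r from the principal point sees the ray r / f radians off the axis. A picture is of the moment at which its call begins.
- env.close_job(): hands the job in; it is judged then, once.
Trained networks look in a picture, given as the dict that the camera call returned (one of the last four; its "shot" number tells which), for a name from the list of things; names that differ only in an ending like _2 or _b are one class to them, and where a whole thing is asked for, a point or a joint stands for the part that bears it (a point fixed in the world has none). Each returns a list of dicts, best first, with "conf" (0 to 1); they miss things now and then, are a little off and sometimes report something else, mostly with a low value. They report only what shows in the picture. A call takes as long as a camera call. They do not tell look-alikes from the thing itself.
- env.spot_in(name, picture): "bbox" ([centre column, centre row, width, height] in pixels, round what is visible of it).
- env.spot_point(name, picture): "uv" ([column, row] in pixels: a listed point, or the origin of a listed thing).
The state is a dict: "time_s": time; "q": joint angles; "qvel": joint speeds; "joint_efforts": joint torques, N m; "position": TCP position; "tool_rot": TCP orientation; "ft_force": force on the tool from outside, world axes, zero at the start; "wrist_torque": the same for the moment, N m; "grip_width": finger opening in m; "gripper_force": force on a finger pad.
Only numpy, scipy, OpenCV 4.12 (cv2) and the standard library are available. Lean on these libraries where they do the work, as an engineer would, in place of code of your own. Each camera call takes 0.05 s, during which the arm holds its last target. There are 200 camera calls.

TASK

Take the narrower of the two rails dry-fitted in the jig, draw it straight out of its mortise and hold it up to the inspection camera, tenon foremost: 80 mm from the lens, centred on it, in line with the way the lens looks (tilted as the camera is) and not rolled. Finish while still holding it there in the air, steady and touching nothing else. Do not touch the camera or its stand, and leave the wider rail and the bench tools where they are.

Things in the scene. Friction and masses are not known exactly. Their poses are not given: they have to be found in the camera images.
- rail_narrow: Narrower of two pale oak rails lying side by side, either on either side: bar 160 (x) x 44 (y) x 22 mm (z), about 0.12 kg, tenon 28 long, 29 wide, 8 thick centred on its +x end. Origin: centre of the bar's underside; z up. Starts level, underside at 30 mm, tenon in a mortise, drawn out along its -x. Grip it from above across its width at mid-length, clear of the battens.
- tenon_tip (a point): Centre of the tenon's end face, at (108, 0, 11) mm in the frame of rail_narrow; same axes.
- rail_wide: The other oak rail, to be left in place: the same, but 62 mm wide.
- jig: Fixed jig: grey board 250 x 300 x 18 mm (x -190 to 60) with battens to 30 mm high (18 wide, at x -28 and -142, under the rails) and an oak stile 48 x 300 x 22 mm along y, z 30 to 52. Origin: bench height under the middle of the stile's inner face; rails stick out to -x. Mortises in that face at y +55 and -55: 32 wide, 11 high, 33 deep, mid-height 41 mm; 1.5 mm play each side.
- camera_stand: Fixed camera stand, not to be touched: steel foot 100 x 100 x 12 mm, post 18 mm thick, 347 high, at x +20; a fork holds a small grey camera (56 x 44 x 44 mm, black ring lamp and lens) pivoted at (-40, 0, 300) mm, nose down by 0.2 to 0.5 rad. Origin: on the bench under the foot's centre; the camera looks to its -x.
- lens (a point): Centre of the lens's front glass, 55 mm ahead of the camera's pivot. The lens looks along this frame's -x (down towards the robot's side); y is level, z the camera's own up. Wanted: rail axes parallel to these axes, tenon (rail +x) pointing into the lens, tenon_tip at (-80, 0, 0) mm in this frame.
- plane: Steel bench hand plane, 240 x 62 mm sole, wooden knob and handle up to about 115 mm high; bystander. Origin: centre of the sole; x along its length.
- tape: Black tape measure standing upright, 70 x 34 x 62 mm, with a short steel lip at +x; bystander. Origin: centre of its underside.
- chisel: Wood chisel lying flat, 250 mm long along x, wooden handle 28 mm thick at -x, steel blade 20 mm wide at +x; bystander. Origin: mid-length at bench height.
Not all that is in view belongs to the job. What is shaped like the rail_wide but grey or purple is not meant.

How it is judged:
By the outcome, as a careful person would: the job done as asked, in the order asked, and still so for the second after the job is handed in, while the arm keeps its last pose, push and grip.
It also fails if it takes over 35 s, if anything falls off the work surface, if the arm or the gripper's body presses on something with over 40 N, if the wrist force passes 120 N, or if a joint passes its speed limit or range.

## Working session

There is one attempt and no reset: what is moved stays moved. The work goes in short steps, Python scripts to look and compute and a tool call to move; the robot and the scene stay as the last step left them, time stands still between calls to the robot, and variables do not carry over. Pictures are saved under pics/ and viewed, at most 10 in all, crops included, and the job is handed in when it is done.

Besides the shell and the picture viewer there is one more tool, called after "Request:" by a JSON object that holds its "op" and its "data". servo_tool: Moves the arm, as the interface text tells. Its arguments: {"type":"object","properties":{"deltas":{"type":"string"},"newtons":{"type":"number"}},"required":["deltas"]}

```bash
mkdir -p pics; ls
cat > h.py <<'E'
import numpy as np, cv2
from rig import env
np.set_printoptions(precision=4,suppress=True)
def cloud(p):
    d=p["depth"];K=p["camera_matrix"];v,u=np.mgrid[:d.shape[0],:d.shape[1]]
    c=np.stack([(u-K[0,2])/K[0,0]*d,(v-K[1,2])/K[1,1]*d,d],-1)
    T=np.linalg.inv(p["world_to_cam"]); w=c@T[:3,:3].T+T[:3,3]; w[d==0]=np.nan
    return w
def save(p,n): cv2.imwrite("pics/"+n,p["img"][:,:,::-1])
E
python3 - <<'E'
from h import *
for n in ("scene","top"):
    p=env.get_image(n); save(p,n+"1.png"); np.savez(n+"1.npz",**{k:p[k] for k in("img","depth","camera_matrix","world_to_cam")})
    w=cloud(p); print(n,p["camera_matrix"][0,0],np.linalg.inv(p["world_to_cam"])[:3])
    for o in ("rail_narrow","rail_wide","jig","camera_stand","lens","tenon_tip","plane","tape","chisel"):
        for r in env.spot_in(o,p)[:2]: print(o,"box",np.round(r["bbox"]),round(r["conf"],2))
        for r in env.spot_point(o,p)[:2]:
            u,v=np.round(r["uv"]).astype(int); print(o,"pt",u,v,round(r["conf"],2),w[min(max(v,0),419),min(max(u,0),559)])
s=env.observe();print(s["time_s"],s["position"],s["tool_rot"],s["grip_width"])
E
```

```text
pics
scene 385.8221931004178 [[-0.122   0.6931 -0.7104  1.3769]
 [ 0.9925  0.0902 -0.0824  0.0141]
 [ 0.007  -0.7152 -0.6989  1.0396]]
rail_narrow box [244. 244.  15.  36.] 0.71
rail_narrow pt 243 250 0.57 [ 0.5606 -0.2146  0.0513]
rail_wide box [141. 218.  55.  27.] 0.86
rail_wide box [279. 244.  22.  36.] 0.84
rail_wide pt 278 243 0.96 [ 0.5193 -0.1021  0.0564]
rail_wide pt 220 200 0.95 [ 0.2984 -0.36    0.0235]
jig box [262. 259.  94.  71.] 0.87
jig pt 266 272 0.82 [ 0.6424 -0.1241  0.0533]
camera_stand box [379. 285.  50. 109.] 0.91
camera_stand pt 368 323 0.89 [0.7606 0.1977 0.0158]
lens box [383. 243.  30.  32.] 0.68
lens pt 378 234 0.88 [0.683  0.1778 0.3163]
lens pt 371 324 0.54 [0.7771 0.2019 0.0396]
tenon_tip box [246. 245.  13.  39.] 0.95
tenon_tip pt 245 271 0.75 [ 0.6475 -0.1907  0.054 ]
plane box [178. 236.  38.  69.] 0.82
plane box [263. 259.  91.  68.] 0.37
tape box [447. 252.  12.  25.] 0.86
tape box [244. 244.  16.  35.] 0.64
tape pt 446 256 0.53 [0.4919 0.4605 0.0419]
chisel box [385. 276.   8.  26.] 0.56
chisel pt 381 259 0.48 [0.7599 0.182  0.3105]
top 424.253620
[... 624 characters left out ...]
204 167 0.83 [0.7401 0.1947 0.0043]
lens box [190. 157.  17.  23.] 0.62
lens pt 193 167 0.86 [0.656  0.1834 0.305 ]
tenon_tip box [303. 218.  22.  43.] 0.74
tenon_tip box [190. 156.  18.  25.] 0.41
tenon_tip pt 291 192 0.69 [ 0.6314 -0.1672  0.0549]
plane box [363. 228.  20.  56.] 0.83
plane pt 361 228 0.84 [ 0.4893 -0.444   0.0735]
tape box [130. 228.  17.  25.] 0.64
tape box [303. 219.  23.  42.] 0.29
tape pt 131 232 0.5 [0.4551 0.4591 0.0555]
chisel box [186. 229.   8.  62.] 0.55
chisel box [191. 155.  20.  24.] 0.36
chisel pt 185 223 0.79 [0.5015 0.2585 0.0136]
1.9 [0.1817 0.5191 0.2313] [[-0.9438  0.3304  0.    ]
 [ 0.3304  0.9438  0.    ]
 [-0.      0.     -1.    ]] 0.08505747309093106
```

View images.

Run:
```python
import cv2
a=cv2.imread("pics/scene1.png")[170:345,120:470]; cv2.imwrite("pics/s1c.png",cv2.resize(a,(800,400),interpolation=cv2.INTER_CUBIC))
a=cv2.imread("pics/top1.png")[120:330,120:420]; cv2.imwrite("pics/t1c.png",cv2.resize(a,(800,560),interpolation=cv2.INTER_CUBIC))
```

```text
(no output)
```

View pics/s1c.png

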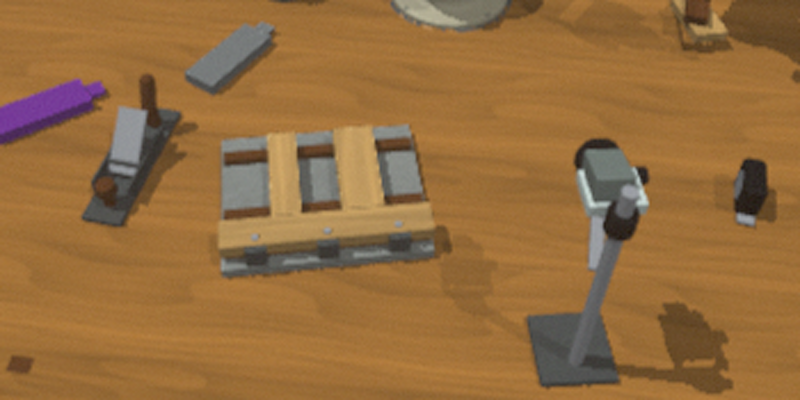

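View pics/t1c.png

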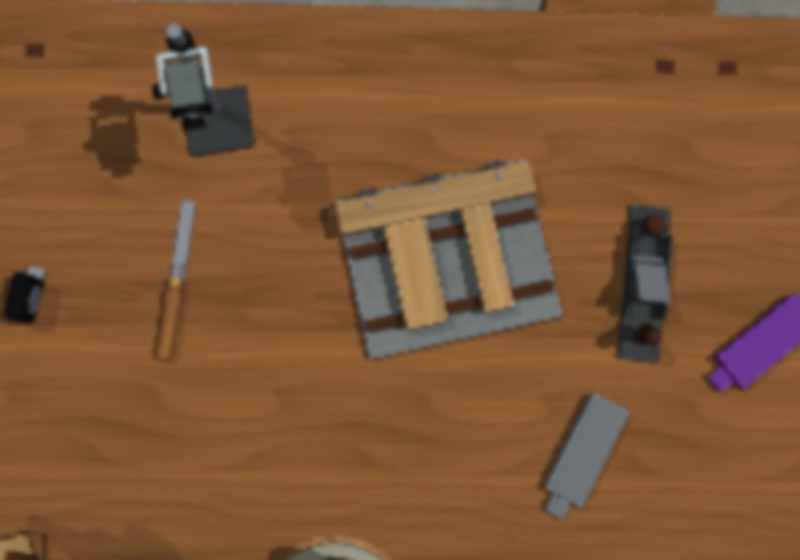

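The scene view shows the jig at lower middle (narrow rail about column 244, row 244 of the full frame). The wide rail is to its right and the camera stand is at about (379, 285). In the top view the narrow rail is at (303, 217), the wide one at (279, 220) and the camera at (190, 157). The grey and purple look-alikes lie off to the side.

```bash
cat > fit.py <<'E'
from h import *
def rails(img,w,c0=(0.53,-0.17),r=0.16):
    # oak tops: z and colour; returns components' minAreaRect in world xy after removing the stile
    hsv=cv2.cvtColor(img,cv2.COLOR_RGB2HSV)
    m=(abs(w[...,2]-0.052)<0.008)&(np.hypot(w[...,0]-c0[0],w[...,1]-c0[1])<r)
    return m,hsv
E
python3 - <<'E'
from h import *
for n in("scene","top"):
    p=np.load(n+"1.npz"); p={k:p[k] for k in p}; w=cloud(p)
    bx,by=(240,264),(0,0)
    m=(w[...,2]>0.044)&(w[...,2]<0.060)&(np.hypot(w[...,0]-.57,w[...,1]+.15)<.17)
    P=w[m]; print(n,len(P),"z med",np.median(P[:,2]),P[:,2].std())
    # yaw by sharpness of projection onto y for x<0.58
    yaws=np.radians(np.arange(0,25,.5)); Q=P[P[:,0]<.57]
    best=min(yaws,key=lambda a:-np.histogram(-np.sin(a)*Q[:,0]+np.cos(a)*Q[:,1],bins=np.arange(-.5,.3,.004))[0].astype(float).__pow__(2).sum())
    a=best;print("yaw",np.degrees(a))
    X=np.cos(a)*P[:,0]+np.sin(a)*P[:,1];Y=-np.sin(a)*P[:,0]+np.cos(a)*P[:,1]
    print("X range",np.percentile(X,[0.5,99.5])); 
    h,e=np.histogram(Y[X<np.percentile(X,99.5)-.06],bins=np.arange(Y.min(),Y.max(),.005)); print(list(zip(np.round(e,3),h)))
    # camera cloud
    C=w[(w[...,2]>0.24)&(np.hypot(w[...,0]-.7,w[...,1]-.185)<.12)]; print("cam pts",len(C),C.min(0),C.max(0))
    F=w[(w[...,2]>0.006)&(w[...,2]<0.02)&(np.hypot(w[...,0]-.75,w[...,1]-.195)<.09)]
    print("foot",len(F),F.mean(0),cv2.minAreaRect((F[:,:2]*1000).astype(np.float32)))
    Po=w[(w[...,2]>0.05)&(w[...,2]<0.22)&(np.hypot(w[...,0]-.77,w[...,1]-.2)<.06)]; print("post",len(Po),Po.mean(0))
E
```

```text
scene 2501 z med 0.05409370531139712 0.0024444894618552387
yaw 11.5
X range [0.4032 0.6246]
[(np.float64(-0.409), np.int64(0)), (np.float64(-0.404), np.int64(0)), (np.float64(-0.399), np.int64(0)), (np.float64(-0.394), np.int64(0)), (np.float64(-0.389), np.int64(0)), (np.float64(-0.384), np.int64(0)), (np.float64(-0.379), np.int64(0)), (np.float64(-0.374), np.int64(0)), (np.float64(-0.369), np.int64(0)), (np.float64(-0.364), np.int64(0)), (np.float64(-0.359), np.int64(0)), (np.float64(-0.354), np.int64(0)), (np.float64(-0.349), np.int64(0)), (np.float64(-0.344), np.int64(16)), (np.float64(-0.339), np.int64(61)), (np.float64(-0.334), np.int64(36)), (np.float64(-0.329), np.int64(71)), (np.float64(-0.324), np.int64(38)), (np.float64(-0.319), np.int64(70)), (np.float64(-0.314), np.int64(43)), (np.float64(-0.309), np.int64(63)), (np.float64(-0.304), np.int64(48)), (np.float64(-0.299), np.int64(25)), (np.float64(-0.294), np.int64(1)), (np.float64(-0.289), np.int64(0)), (np.float64(-0.284), np.int64(0)), (np.float64(-0.279), np.int64(1)), (np.float64(-0.274), np.int64(2)), (np.float64(-0.26
[... 3056 characters left out ...]
209), np.int64(50)), (np.float64(-0.204), np.int64(25)), (np.float64(-0.199), np.int64(0)), (np.float64(-0.194), np.int64(0)), (np.float64(-0.189), np.int64(0)), (np.float64(-0.184), np.int64(0)), (np.float64(-0.179), np.int64(0)), (np.float64(-0.174), np.int64(0)), (np.float64(-0.169), np.int64(0)), (np.float64(-0.164), np.int64(0)), (np.float64(-0.159), np.int64(0)), (np.float64(-0.154), np.int64(0)), (np.float64(-0.149), np.int64(0)), (np.float64(-0.144), np.int64(0))]
cam pts 576 [0.6534 0.1648 0.2458] [0.7825 0.2404 0.3547]
foot 399 [0.7402 0.1938 0.0117] ((754.8394775390625, 192.7547607421875), (151.83937072753906, 164.90713500976562), 14.366095542907715)
post 18 [0.7633 0.2027 0.0898]
```

Run:
```python
from h import *
for n in("scene","top"):
    p=np.load(n+"1.npz"); p={k:p[k] for k in p}; w=cloud(p)
    a=np.radians(13); c,s=np.cos(a),np.sin(a)
    m=(w[...,2]>0.047)&(w[...,2]<0.060)&(np.hypot(w[...,0]-.57,w[...,1]+.15)<.18)
    P=w[m];X=c*P[:,0]+s*P[:,1];Y=-s*P[:,0]+c*P[:,1]
    x0=np.percentile(X,.5)
    for lo,hi in ((-.385,-.295),(-.295,-.17)):
        k=(Y>lo)&(Y<hi)&(X<x0+.14)&(X>x0+.005)
        Q=P[k,:2]; ctr=Q.mean(0); u=np.linalg.svd(Q-ctr)[2][0]; u*=np.sign(u[0])
        yy=(Q-ctr)@[-u[1],u[0]]; xx=(Q-ctr)@u
        print(n,"rail yaw",np.degrees(np.arctan2(u[1],u[0])),"ctr",ctr,"width",np.percentile(yy,[1,99]),"x",xx.min(),xx.max(), "z",np.median(P[k,2]), "Yc",Y[k].min(),Y[k].max())
    # stile inner face: in gap between rails, min X of the oak top
    k=(Y>-.305)&(Y<-.27)&(X>x0+.12); print("face X(13deg)",np.percentile(X[k],[0,2,50,98]),"x0",x0)
p=env.get_image("wrist"); save(p,"w0.png"); T=np.linalg.inv(p["world_to_cam"]); s=env.observe(); R=np.array(s["tool_rot"])
print(p["camera_matrix"]); print("cam in tool",R.T@(T[:3,3]-s["position"]),"\n",R.T@T[:3,:3]); print(env.grasp_offset)
```

```text
scene rail yaw 13.839557378620091 ctr [ 0.5328 -0.2172] width [-0.0216  0.0215] x -0.06812926206349004 0.06476233171835927 z 0.0543790924499431 Yc -0.3538163581142155 -0.3089939414793985
scene rail yaw 13.842342582714686 ctr [ 0.5084 -0.1104] width [-0.03    0.0306] x -0.06961100475726734 0.0650176580728433 z 0.05433428072397861 Yc -0.2530903355760995 -0.18998136910208602
face X(13deg) [0.5534 0.557  0.5857 0.614 ] x0 0.39585365068993883
top rail yaw 14.263523460885802 ctr [ 0.5261 -0.2173] width [-0.0219  0.0215] x -0.06534436086156664 0.06906867087316465 z 0.051765343916914786 Yc -0.35332568669629827 -0.30733586314203476
top rail yaw 14.484402142668044 ctr [ 0.502  -0.1098] width [-0.0309  0.03  ] x -0.06680971936269386 0.0675569146665959 z 0.05217478485356675 Yc -0.2524032873886731 -0.18872008043233965
face X(13deg) [0.5532 0.5543 0.5797 0.6087] x0 0.3929827190395217
[[325.1923   0.     272.3493]
 [  0.     325.1923 211.1507]
 [  0.       0.       1.    ]]
cam in tool [ 0.0783 -0.0005 -0.1435] 
 [[-0.001  -0.9533 -0.302 ]
 [ 1.     -0.0011  0.0001]
 [-0.0004 -0.302   0.9533]]
0.0187
```

```bash
cat >> h.py <<'E'
from scipy.spatial.transform import Rotation as Ro
def pose(yaw,tilt):
    "tool rot: tool x = minus rail x, y = rail y, z = minus rail z, for rail yawed and nose up by tilt (deg)"
    return (Ro.from_euler("ZY",[yaw,-tilt],degrees=True)*Ro.from_matrix(np.diag([-1.,1,-1]))).as_matrix()
def plan(P1,R1,N,P0=None,R0=None):
    if P0 is None: s=env.observe();P0=np.array(s["position"]);R0=np.array(s["tool_rot"])
    w=Ro.from_matrix(R0.T@R1).as_rotvec()/N
    S=sum(R0@Ro.from_rotvec(k*w).as_matrix() for k in range(N))
    d=np.linalg.solve(S,P1-P0)
    print("N",N,"mm",np.round(d*1000,1),"rad",np.round(w,4))
E
python3 - <<'E'
from h import *
plan(np.array([.478,.157,.305]),pose(8,40),16)
E
```

```text
N 16 mm [-22.1 -20.3   1.9] rad [-0.0104 -0.0428 -0.0285]
```

Request:
{"op": "servo_tool", "data": {"deltas": "1 -22 -20.3 2 -0.0104 -0.0428 -0.0285;1 -22 -20.3 2 -0.0104 -0.0428 -0.0285;1 -22 -20.3 2 -0.0104 -0.0428 -0.0285;1 -22 -20.3 2 -0.0104 -0.0428 -0.0285;1 -22 -20.3 2 -0.0104 -0.0428 -0.0285;1 -22 -20.3 2 -0.0104 -0.0428 -0.0285;1 -22 -20.3 2 -0.0104 -0.0428 -0.0285;1 -22 -20.3 2 -0.0104 -0.0428 -0.0285"}}

```text
time_s: 2.62
position: [0.3149, 0.3192, 0.2382]
tool_rot: [[-0.933, 0.097, 0.346], [0.105, 0.994, 0.006], [-0.344, 0.042, -0.938]]
ft_force: [0.8, 0.6, 1.1]
grip_width: 0.0854
gripper_force: 0.0
```

Request:
{"op": "servo_tool", "data": {"deltas": "1 -22 -20.3 2 -0.0104 -0.0428 -0.0285;1 -22 -20.3 2 -0.0104 -0.0428 -0.0285;1 -22 -20.3 2 -0.0104 -0.0428 -0.0285;1 -22 -20.3 2 -0.0104 -0.0428 -0.0285;1 -22 -20.3 2 -0.0104 -0.0428 -0.0285;1 -22 -20.3 2 -0.0104 -0.0428 -0.0285;1 -22 -20.3 2 -0.0104 -0.0428 -0.0285;1 -22 -20.3 2 -0.0104 -0.0428 -0.0285"}}

```text
time_s: 3.28
position: [0.4769, 0.1557, 0.3041]
tool_rot: [[-0.757, -0.139, 0.639], [-0.107, 0.99, 0.089], [-0.645, -0.001, -0.764]]
ft_force: [0.8, 1.9, 0.2]
grip_width: 0.0857
gripper_force: 0.0
```

Run:
```python
from h import *
env.get_image("wrist"); env.get_image("wrist")
p=env.get_image("wrist"); save(p,"w1.png"); np.savez("w1.npz",**{k:p[k] for k in("img","depth","camera_matrix","world_to_cam")})
for o in("lens","camera_stand"):
    print(o,env.spot_in(o,p)[:2],env.spot_point(o,p)[:2])
s=env.observe();print(s["time_s"],s["position"],s["tool_rot"],np.round(s["qvel"],2))
```

```text
lens [{'bbox': [278.8, 334.6, 47.9, 56.2], 'conf': 0.66}] [{'uv': [281.6, 318.9], 'conf': 0.95}]
camera_stand [{'bbox': [284.6, 256.0, 70.3, 218.8], 'conf': 0.65}] [{'uv': [280.6, 168.0], 'conf': 0.9}]
3.6333 [0.4755 0.1578 0.303 ] [[-0.7591 -0.1395  0.6358]
 [-0.1065  0.9902  0.0901]
 [-0.6422  0.0007 -0.7666]] [ 0.3   0.06 -0.09  0.2  -0.11 -0.42]
```

View pics/w1.png

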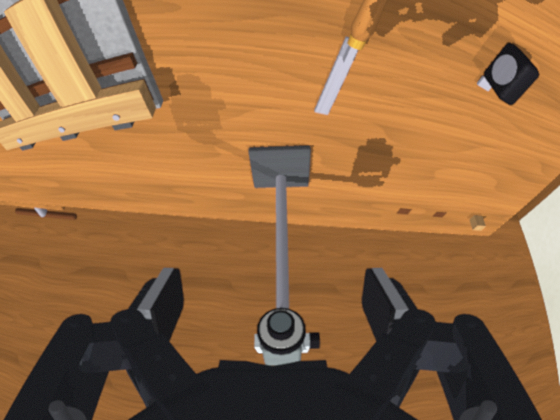

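The wrist picture is upside down. It shows the lens and ring lamp at about (281, 323), between the open fingers, the stand's foot at about (281, 167) and the jig at top left.

```bash
cat >> h.py <<'E'
def wcloud(p):
    d=p["depth"];K=p["camera_matrix"];v,u=np.mgrid[:d.shape[0],:d.shape[1]]
    a=(u-K[0,2])/K[0,0];b=(v-K[1,2])/K[1,1];t=np.hypot(a,b)+1e-9;k=np.tan(t)/t
    c=np.stack([a*k*d,b*k*d,d],-1);T=np.linalg.inv(p["world_to_cam"]);w=c@T[:3,:3].T+T[:3,3];w[d==0]=np.nan
    return w
E
python3 - <<'E'
from h import *
p=dict(np.load("w1.npz"));w=wcloud(p);T=np.linalg.inv(p["world_to_cam"]);print("cam",T[:3,3])
img=p["img"]
cv2.imwrite("pics/w1lens.png",cv2.resize(img[295:375,235:330,::-1],(760,640)[:2] if 0 else (712,600),interpolation=cv2.INTER_CUBIC))
for v in range(304,364,4): print(v,[f"{p['depth'][v,u]:.3f}" for u in range(252,326,5)])
F=w[140:195,240:320]; k=(abs(F[...,2]-.012)<.004); Q=F[k]
# foot top only: dark
g=img[140:195,240:320].mean(-1)[k]; Q=Q[g<90]; print(len(Q),Q[:,2].mean(),cv2.minAreaRect((Q[:,:2]*1000).astype(np.float32)))
E
```

```text
cam [0.3275 0.1338 0.3646]
304 ['1.470', '1.470', '1.477', '1.487', '1.484', '0.443', '0.437', '0.441', '1.504', '1.500', '1.500', '1.510', '1.508', '1.515', '1.519']
308 ['1.463', '1.466', '1.468', '1.473', '1.479', '0.353', '0.353', '0.439', '1.486', '1.497', '1.494', '1.494', '1.504', '1.505', '1.507']
312 ['1.455', '1.458', '1.459', '0.348', '0.347', '0.333', '0.331', '0.331', '0.347', '1.480', '1.482', '1.486', '1.490', '1.490', '1.498']
316 ['1.440', '1.444', '0.347', '0.345', '0.330', '0.328', '0.327', '0.327', '0.328', '0.343', '1.478', '1.475', '1.482', '1.482', '1.484']
320 ['1.428', '1.440', '0.342', '0.325', '0.324', '0.323', '0.323', '0.323', '0.324', '0.339', '0.341', '1.468', '1.473', '1.477', '1.471']
324 ['1.418', '1.431', '0.337', '0.322', '0.320', '0.321', '0.321', '0.322', '0.321', '0.337', '0.337', '1.450', '1.461', '1.465', '1.461']
328 ['1.413', '0.338', '0.335', '0.327', '0.319', '0.317', '0.318', '0.317', '0.319', '0.332', '0.334', '1.442', '1.450', '1.457', '1.451']
332 ['1.403', '0.333', '0.330', '0.333', '0.315', '0.315', '0.315', '0.315', '0.321', '0.330'
[... 451 characters left out ...]
.350', '1.409']
348 ['1.359', '0.362', '0.335', '0.322', '0.319', '0.319', '0.320', '0.318', '0.319', '0.325', '0.394', '0.367', '0.355', '0.355', '1.399']
352 ['1.352', '1.359', '0.395', '0.332', '0.323', '0.321', '0.319', '0.320', '0.331', '0.329', '0.394', '1.384', '1.384', '1.388', '1.393']
356 ['1.346', '1.350', '1.347', '0.342', '0.340', '0.341', '0.341', '0.341', '0.340', '0.341', '1.371', '1.371', '1.373', '1.374', '1.377']
360 ['1.332', '1.336', '1.336', '0.353', '0.353', '0.351', '0.352', '0.353', '0.353', '0.351', '1.361', '1.364', '0.087', '0.087', '0.086']
453 0.01222860084653242 ((743.5075073242188, 204.40689086914062), (90.80099487304688, 99.00019836425781), 10.11384391784668)
```

View pics/w1lens.png

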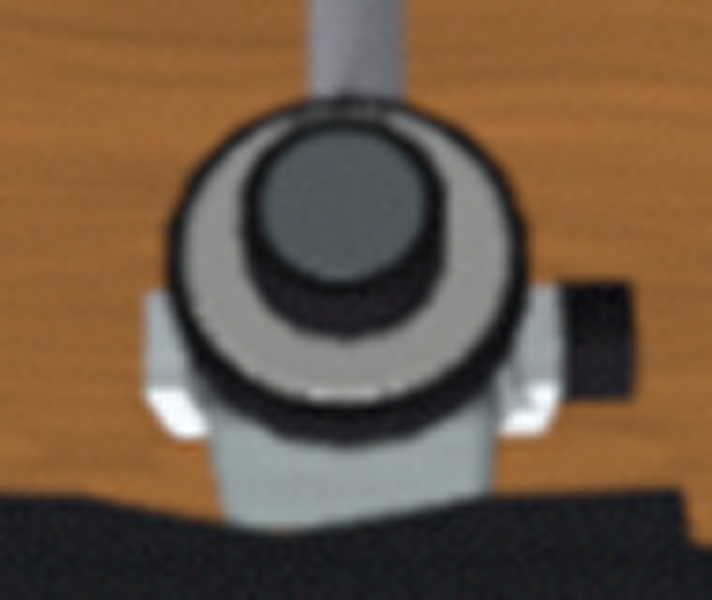

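The crop shows the grey lens glass centred at about (280.6, 323.3) in the full frame, with the pale ring lamp around it.

Run:
```python
from h import *
p=dict(np.load("w1.npz"));w=wcloud(p);img=p["img"].astype(int)
v,u=np.mgrid[:420,:560]
def plane(Q):
    for _ in range(5):
        c=Q.mean(0);n=np.linalg.svd(Q-c)[2][2];r=(Q-c)@n;Q=Q[abs(r)<max(2.0*r.std(),.0008)]
    n*=-np.sign(n[0]); return c,n,len(Q),r.std()
sat=img.max(-1)-img.min(-1)
glass=(np.hypot((u-280.6)/10,(v-323.3)/9.3)<0.9)
ring=(np.hypot((u-281),(v-327.5))<22)&(img.min(-1)>110)&(sat<40)&(w[...,0]<.7)
L=plane(w[glass]);print("glass",L)
rg=plane(w[ring]);print("ring",rg)
for c,n,*_ in(L,rg): print("yaw",np.degrees(np.arctan2(-n[1],-n[0])),"down",np.arcsin(-n[2]))
# ring hole centre ray: ellipse of ring region filled
m=(ring*255).astype(np.uint8); cn=max(cv2.findContours(m,cv2.RETR_EXTERNAL,cv2.CHAIN_APPROX_NONE)[0],key=len); print(cv2.fitEllipse(cn),ring.sum(),w[ring].mean(0))
g=glass; print("glass pts z etc",np.nanmean(w[g],0))
# foot rectangle checks in top, scene (fixed cams): z band and dark
for n,uv,f in(("w1",(280,167),wcloud),("top",(204,167),cloud),("scene",(371,324),cloud)):
    q=dict(np.load(n+("" if n=="w1" else "1")+".npz"));W=f(q);I=q["img"].astype(int)
    k=(abs(W[...,2]-.0125)<.006)&(np.hypot(W[...,0]-.745,W[...,1]-.2)<.075)&(I.max(-1)-I.min(-1)<25)
    mm=cv2.morphologyEx((k*255).astype(np.uint8),cv2.MORPH_OPEN,np.ones((3,3),np.uint8));Q=W[mm>0]
    print(n,len(Q),Q[:,2].mean(),cv2.minAreaRect((Q[:,:2]*1000).astype(np.float32)))
# camera top face from top view and scene; side faces
for n in("top","scene"):
    q=dict(np.load(n+"1.npz"));W=cloud(q);I=q["img"].astype(int)
    k=(W[...,2]>.29)&(np.hypot(W[...,0]-.7,W[...,1]-.19)<.045);Q=W[k]
    c,nn,N,s=plane(Q);print(n,len(Q),c,nn,N,s)
```

```text
glass (array([0.6567, 0.187 , 0.2912]), array([-0.9558, -0.1659, -0.2426]), 217, np.float64(0.0005962304346248099))
ring (array([0.6712, 0.1894, 0.2993]), array([-0.9617, -0.1808, -0.2062]), 466, np.float64(0.0005539419939804002))
yaw 9.844283751795219 down 0.2450743812033488
yaw 10.646168485900265 down 0.2076953560627047
((280.5638427734375, 327.8883056640625), (36.30154037475586, 38.427310943603516), 85.19603729248047) 540 [0.6712 0.1895 0.2993]
glass pts z etc [0.6567 0.1871 0.2911]
w1 2133 0.012704467903017552 ((746.8741455078125, 203.93890380859375), (97.90652465820312, 97.92327117919922), 10.5714693069458)
top 170 0.012261069713394438 ((734.2609252929688, 196.4217071533203), (67.75167083740234, 104.6204605102539), 31.117595672607422)
scene 812 0.013680544319623395 ((753.1054077148438, 202.63641357421875), (97.57611846923828, 97.12373352050781), 10.630271911621094)
top 379 [0.6971 0.1941 0.3179] [-0.2577 -0.1151  0.9593] 280 0.003788509805938421
scene 568 [0.7125 0.1895 0.3187] [-0.0036 -0.3732  0.9277] 477 0.005365820846691761
```

Request:
{"op": "servo_tool", "data": {"deltas": "1 -23 0 19 0 0 0;1 -23 0 19 0 0 0;1 0 0 0 0 0 0;1 0 0 0 0 0 0;1 0 0 0 0 0 0"}}

```text
time_s: 4.05
position: [0.5344, 0.166, 0.3032]
tool_rot: [[-0.759, -0.14, 0.635], [-0.107, 0.99, 0.09], [-0.642, 0.0, -0.767]]
ft_force: [0.3, 0.5, 0.2]
grip_width: 0.0857
gripper_force: 0.0
```

Run:
```python
from h import *
for i in range(2): p=env.get_image("wrist")
save(p,"w2.png"); np.savez("w2.npz",**{k:p[k] for k in("img","depth","camera_matrix","world_to_cam")})
pt=env.spot_point("lens",p)[0]["uv"];print(pt)
s=env.observe();print(s["time_s"],s["position"],np.abs(s["qvel"]).max())
v,u=np.mgrid[:420,:560]
def plane(Q):
    for _ in range(8):
        c=Q.mean(0);n=np.linalg.svd(Q-c)[2][2];r=(Q-c)@n;Q=Q[abs(r)<max(2.0*r.std(),.0006)]
    n=n*-np.sign(n[0]); return c,n,len(Q),r.std()
for name,c in(("w1",(280.6,323.3)),("w2",pt)):
    p=dict(np.load(name+".npz"));w=wcloud(p);img=p["img"].astype(int);sat=np.ptp(img,axis=-1)
    near=(np.hypot(u-c[0],v-c[1])<35)&(np.abs(w[...,0]-.665)<.02)
    ring=near&(img.min(-1)>105)&(sat<40)
    # glass: bluish-grey blob containing c
    gl=near&(img.min(-1)>55)&(img.min(-1)<105)&(img[...,2]-img[...,0]>4)
    n,lab=cv2.connectedComponents((gl*255).astype(np.uint8),connectivity=4);g=lab==lab[int(c[1]),int(c[0])]
    cn=max(cv2.findContours((g*255).astype(np.uint8),0,1)[0],key=len);e=cv2.fitEllipse(cn)
    ge=cv2.erode((g*255).astype(np.uint8),np.ones((3,3)))>0; re=cv2.erode((ring*255).astype(np.uint8),np.ones((2,2)))>0
    for t,mk in(("glass",ge),("ring",re)):
        cc,nn,N,sd=plane(w[mk]);print(name,t,cc,nn,N,round(sd,5),"yaw",round(np.degrees(np.arctan2(-nn[1],-nn[0])),2),"tilt",round(np.arcsin(-nn[2]),3))
        if t=="glass":
            K=p["camera_matrix"];a=(np.array(e[0])-K[:2,2])/K[0,0];th=np.hypot(*a);T=np.linalg.inv(p["world_to_cam"])
            d=T[:3,:3]@np.r_[np.sin(th)*a/th,np.cos(th)];o=T[:3,3];print("  ellipse",e,"centre",o+d*((cc-o)@nn)/(d@nn))
```

```text
[276.2, 308.3]
4.2 [0.5344 0.1656 0.3039] 0.26568188912374563
w1 glass [0.6571 0.1866 0.2896] [-0.9541 -0.1789 -0.2403] 223 0.00055 yaw 10.62 tilt 0.243
  ellipse ((280.1826171875, 321.93353271484375), (18.36363983154297, 20.412364959716797), 85.44933319091797) centre [0.6571 0.1867 0.2896]
w1 ring [0.6708 0.1899 0.3007] [-0.962  -0.1803 -0.2053] 380 0.00054 yaw 10.62 tilt 0.207
w2 glass [0.6572 0.1868 0.2895] [-0.9558 -0.1841 -0.2294] 311 0.00051 yaw 10.9 tilt 0.231
  ellipse ((276.8136291503906, 309.7590026855469), (22.108951568603516, 24.447568893432617), 84.12635040283203) centre [0.6571 0.1869 0.2896]
w2 ring [0.6705 0.1902 0.3013] [-0.9582 -0.184  -0.219 ] 518 0.00045 yaw 10.87 tilt 0.221
```

Run:
```python
from h import *
plan(np.array([.537,-.2155,.14]),pose(14,0),14)
```

```text
N 14 mm [  9.1 -26.6   9.4] rad [-0.0026  0.0498 -0.0072]
```

Request:
{"op": "servo_tool", "data": {"deltas": "1 9.1 -26.6 9.4 -0.0026 0.0498 -0.0072;1 9.1 -26.6 9.4 -0.0026 0.0498 -0.0072;1 9.1 -26.6 9.4 -0.0026 0.0498 -0.0072;1 9.1 -26.6 9.4 -0.0026 0.0498 -0.0072;1 9.1 -26.6 9.4 -0.0026 0.0498 -0.0072;1 9.1 -26.6 9.4 -0.0026 0.0498 -0.0072;1 9.1 -26.6 9.4 -0.0026 0.0498 -0.0072"}}

```text
time_s: 4.78
position: [0.545, -0.0235, 0.2158]
tool_rot: [[-0.922, -0.191, 0.336], [-0.182, 0.982, 0.057], [-0.341, -0.009, -0.94]]
ft_force: [0.4, -1.2, 0.4]
grip_width: 0.0856
gripper_force: 0.0
```

Request:
{"op": "servo_tool", "data": {"deltas": "1 9.1 -26.6 9.4 -0.0026 0.0498 -0.0072;1 9.1 -26.6 9.4 -0.0026 0.0498 -0.0072;1 9.1 -26.6 9.4 -0.0026 0.0498 -0.0072;1 9.1 -26.6 9.4 -0.0026 0.0498 -0.0072;1 9.1 -26.6 9.4 -0.0026 0.0498 -0.0072;1 9.1 -26.6 9.4 -0.0026 0.0498 -0.0072;1 9.1 -26.6 9.4 -0.0026 0.0498 -0.0072;1 0 0 0 0 0 0"}}

```text
time_s: 5.45
position: [0.5369, -0.2189, 0.1385]
tool_rot: [[-0.971, -0.239, -0.003], [-0.239, 0.971, -0.0], [0.003, 0.0, -1.0]]
ft_force: [-1.3, 0.7, -0.8]
grip_width: 0.0852
gripper_force: 0.0
```

Run:
```python
from h import *
for i in range(3): p=env.get_image("wrist")
save(p,"w3.png"); np.savez("w3.npz",**{k:p[k] for k in("img","depth","camera_matrix","world_to_cam")})
for o in("rail_narrow","tenon_tip"): print(o,env.spot_point(o,p)[:2])
s=env.observe();print(s["time_s"],s["position"],s["tool_rot"],np.abs(s["qvel"]).max())
w=wcloud(p); img=p["img"].astype(int)
print("yaw tool",np.degrees(np.arctan2(-s["tool_rot"][1][0],-s["tool_rot"][0][0])))
P=w[(w[...,2]>.040)&(w[...,2]<.062)&(np.hypot(w[...,0]-.55,w[...,1]+.2)<.2)]
a=np.radians(14);c,s_=np.cos(a),np.sin(a);X=c*P[:,0]+s_*P[:,1];Y=-s_*P[:,0]+c*P[:,1]
print(len(P),np.median(P[:,2]));
h,e=np.histogram(X,bins=np.arange(.36,.64,.01));print(list(zip(np.round(e,2).tolist(),h.tolist())))
h,e=np.histogram(Y[X<.53],bins=np.arange(-.5,-.1,.01));print(list(zip(np.round(e,2).tolist(),h.tolist())))
```

```text
rail_narrow [{'uv': [272.0, 210.7], 'conf': 0.8}]
tenon_tip []
5.7 [ 0.5373 -0.2143  0.1411] [[-0.9702 -0.2424  0.0016]
 [-0.2424  0.9702 -0.0001]
 [-0.0015 -0.0005 -1.    ]] 0.28494618631993907
yaw tool 14.02600613465861
34641 0.05288161098975347
[(0.36, 0), (0.37, 0), (0.38, 284), (0.39, 1885), (0.4, 1861), (0.41, 1845), (0.42, 1830), (0.43, 1769), (0.44, 1739), (0.45, 1688), (0.46, 1624), (0.47, 1559), (0.48, 1513), (0.49, 1443), (0.5, 1375), (0.51, 1184), (0.52, 938), (0.53, 781), (0.54, 992), (0.55, 3151), (0.56, 2007), (0.57, 1797), (0.58, 1645), (0.59, 1329), (0.6, 402), (0.61, 0), (0.62, 0), (0.63, 0)]
[(-0.5, 0), (-0.49, 0), (-0.48, 0), (-0.47, 0), (-0.46, 0), (-0.45, 0), (-0.44, 0), (-0.43, 0), (-0.42, 0), (-0.41, 0), (-0.4, 0), (-0.39, 0), (-0.38, 0), (-0.37, 284), (-0.36, 2401), (-0.35, 2389), (-0.34, 2430), (-0.33, 2398), (-0.32, 665), (-0.31, 0), (-0.3, 0), (-0.29, 0), (-0.28, 0), (-0.27, 587), (-0.26, 2146), (-0.25, 1868), (-0.24, 1865), (-0.23, 1858), (-0.22, 1760), (-0.21, 1689), (-0.2, 197), (-0.19, 0), (-0.18, 0), (-0.17, 0), (-0.16, 0), (-0.15, 0), (-0.14, 0), (-0.13, 0), (-0.12, 0)]
```

View pics/w3.png

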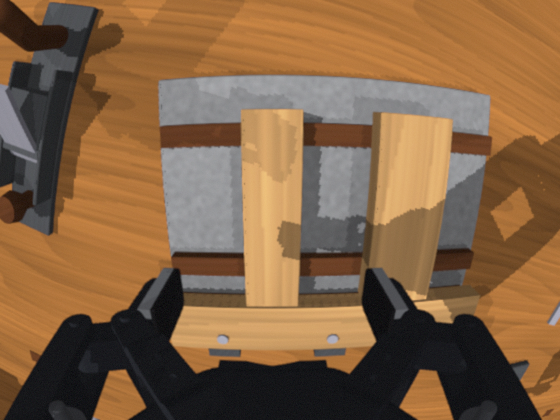

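The narrow rail fills columns 243–302 and rows 109–306, straight under the tool. The wide rail is at columns 372–450.

Run:
```python
from h import *
p=dict(np.load("w3.npz"));w=wcloud(p)
P=w[(w[...,2]>.049)&(w[...,2]<.057)&(np.hypot(w[...,0]-.55,w[...,1]+.2)<.2)]
a=np.radians(14)
for _ in range(3):
    c,s=np.cos(a),np.sin(a);X=c*P[:,0]+s*P[:,1];Y=-s*P[:,0]+c*P[:,1]
    nr=(Y<-.30)&(Y>-.385)&(X<.545)
    xs=np.arange(.395,.535,.01);lo=[];hi=[]
    for x in xs:
        y=Y[nr&(abs(X-x)<.005)];lo.append(np.percentile(y,1));hi.append(np.percentile(y,99))
    k1=np.polyfit(xs,lo,1);k2=np.polyfit(xs,hi,1);print("slopes",k1[0],k2[0],"width",np.mean(hi)-np.mean(lo),"Yc",np.mean(lo+hi));a+=np.arctan((k1[0]+k2[0])/2)
print("yaw",np.degrees(a));c,s=np.cos(a),np.sin(a);X=c*P[:,0]+s*P[:,1];Y=-s*P[:,0]+c*P[:,1]
Yc=np.mean(lo+hi);k=abs(Y-Yc)<.018
print("end X",np.percentile(X[k],[0,.3]),"face X",np.percentile(X[(Y>Yc+.03)&(Y<Yc+.06)&(X>.5)],[0,1,3]),"z",np.median(P[k&(X<.54),2]))
x0=np.percentile(X[k],.15);Xc=x0+.08;C=np.array([c*Xc-s*Yc,s*Xc+c*Yc]);print("centre",C)
R=pose(np.degrees(a),0);plan(np.r_[C,.024],R,8)
```

```text
slopes -0.003931697565514671 -0.0036784793877236805 width 0.04303293936099267 Yc -0.33925091111258965
slopes 1.829484749944204e-05 -0.00044061542567489783 width 0.04305096087702792 Yc -0.33750030250899227
slopes 0.00021074218451579932 -0.00018605065765548687 width 0.04305351028816096 Yc -0.33740226641582344
yaw 13.77059430875403
end X [0.3902 0.3903] face X [0.5504 0.551  0.5514] z 0.05294115944882269
centre [ 0.5371 -0.2158]
N 8 mm [ 0.1 -0.2 14.6] rad [-0.0001  0.0002  0.0006]
```

Request:
{"op": "servo_tool", "data": {"deltas": "1 0 0 19 0 0 0.001;1 0 0 19 0 0 0.001;1 0 0 19 0 0 0.001;1 0 0 19 0 0 0.001;1 0 0 19 0 0 0;1 0 0 15 0 0 0;1 0 0 0 0 0 0;1 0 0 0 0 0 0"}}

```text
time_s: 6.37
position: [0.5374, -0.2145, 0.0308]
tool_rot: [[-0.971, -0.238, 0.0], [-0.238, 0.971, 0.0], [-0.001, 0.0, -1.0]]
ft_force: [0.3, -0.3, 0.2]
grip_width: 0.0855
gripper_force: 0.0
```

Run:
```python
from h import *
s=env.observe();print(s["time_s"],s["position"],s["tool_rot"],s["qvel"])
plan(np.r_[.5371,-.2158,.024],pose(13.77,0),1)
```

```text
6.3667 [ 0.5374 -0.2145  0.0308] [[-0.9711 -0.2385  0.0004]
 [-0.2385  0.9711  0.0004]
 [-0.0005  0.0003 -1.    ]] [-0.2238 -1.3722 -1.5219 -0.063   0.3506 -0.1013]
N 1 mm [ 0.6 -1.2  6.8] rad [0.0003 0.0005 0.0005]
```

Request:
{"op": "servo_tool", "data": {"deltas": "1 0.5 -1.2 8.5 0 0 0;1 0 0 0 0 0 0;1 0 0 0 0 0 0"}}

```text
time_s: 6.62
position: [0.5373, -0.2166, 0.0223]
tool_rot: [[-0.971, -0.238, 0.001], [-0.238, 0.971, -0.0], [-0.001, -0.0, -1.0]]
ft_force: [0.1, -0.2, 0.6]
grip_width: 0.0854
gripper_force: 0.0
```

Request:
{"op": "servo_tool", "data": {"deltas": "0 0 0 0 0 0 0;0 0 0 0 0 0 0;0 0 0 0 0 0 0;0 0 0 0 0 0 0;0 0 0 0 0 0 0;0 0 0 0 0 0 0;0 0 0 0 0 0 0;0 0 0 0 0 0 0", "newtons": 60}}

```text
time_s: 7.28
position: [0.5374, -0.2167, 0.0223]
tool_rot: [[-0.971, -0.238, 0.001], [-0.238, 0.971, -0.0], [-0.001, -0.001, -1.0]]
ft_force: [-0.1, 0.6, 4.8]
grip_width: 0.0429
gripper_force: 61.8
```

Run:
```python
from h import *
s=env.observe();print(s["time_s"],s["position"],s["tool_rot"],s["qvel"],s["ft_force"],s["wrist_torque"],s["grip_width"],s["gripper_force"])
plan(np.r_[.5371,-.2158,.024],pose(13.77,0),1)
```

```text
7.2833 [ 0.5374 -0.2167  0.0223] [[-0.9714 -0.2376  0.0012]
 [-0.2376  0.9714 -0.0004]
 [-0.0011 -0.0007 -1.    ]] [ 0.0725 -0.0085 -0.0372  0.023   0.0426  0.0294] [-0.131   0.5553  4.8428] [0.1302 0.1947 0.0204] 0.04289335394839814 61.83958053588867
N 1 mm [ 0.1  1.  -1.7] rad [-0.0007  0.0011 -0.0004]
```

Request:
{"op": "servo_tool", "data": {"deltas": "0 0 0 -0.6 0 0 0;0 3 0 0 0 0 0;0 5 0 0 0 0 0;0 6 0 0 0 0 0;0 6 0 0 0 0 0;0 6 0 0 0 0 0;0 6 0 0 0 0 0;0 6 0 0 0 0 0"}}

```text
time_s: 7.95
position: [0.4994, -0.2257, 0.0223]
tool_rot: [[-0.971, -0.237, 0.0], [-0.237, 0.971, 0.0], [-0.0, 0.0, -1.0]]
ft_force: [0.7, 0.1, -0.2]
grip_width: 0.0433
gripper_force: 61.2
```

Request:
{"op": "servo_tool", "data": {"deltas": "0 6 0 0 0 0 0;0 6 0 0 0 0 0;0 5 0 0 0 0 0;0 0 0 0 0 0 0;0 0 0 0 0 0 0"}}

```text
time_s: 8.37
position: [0.4973, -0.2268, 0.0234]
tool_rot: [[-0.972, -0.233, 0.032], [-0.233, 0.972, 0.001], [-0.031, -0.007, -0.999]]
ft_force: [77.9, 33.5, -29.7]
grip_width: 0.0433
gripper_force: 109.7
```

Run:
```python
from h import *
for i in range(1): p=env.get_image("wrist")
save(p,"w4.png"); np.savez("w4.npz",**{k:p[k] for k in("img","depth","camera_matrix","world_to_cam")})
s=env.observe();print(s["time_s"],s["position"],s["tool_rot"],s["ft_force"],s["wrist_torque"],s["grip_width"],s["gripper_force"])
```

```text
8.4167 [ 0.4973 -0.2268  0.0233] [[-0.9718 -0.2336  0.0319]
 [-0.2337  0.9723  0.0006]
 [-0.0312 -0.0068 -0.9995]] [ 77.167   33.9235 -30.0159] [  6.0571 -13.081    0.2055] 0.04240165949406022 109.58387444727123
```

View pics/w4.png

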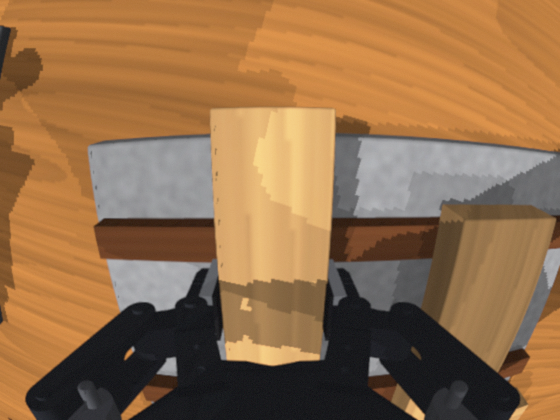

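The fingers ran onto the rear batten: the rail is drawn 41 mm, so the tenon is already out, but about 80 N shows at the wrist. I'll ease forward 17 mm on the command, then check the rail before lifting.

Request:
{"op": "servo_tool", "data": {"deltas": "0 -9 0 0 0 0 0;0 -8 0 0 0 0 0;0 0 0 0 0 0 0;0 0 0 0 0 0 0"}}

```text
time_s: 8.75
position: [0.4998, -0.2256, 0.0224]
tool_rot: [[-0.971, -0.238, 0.0], [-0.238, 0.971, 0.0], [-0.0, 0.0, -1.0]]
ft_force: [-0.2, 0.0, -0.4]
grip_width: 0.0428
gripper_force: 70.6
```

Run:
```python
from h import *
s=env.observe();print(s["time_s"],s["position"],s["tool_rot"],s["ft_force"],s["wrist_torque"],s["grip_width"],s["gripper_force"])
d=np.array(s["position"])-[.5374,-.2167,.0223]; print("drawn",-(d@[.9713,.238,0]),"side",d@[-.238,.9713,0])
p=env.get_image("wrist"); w=wcloud(p); np.savez("w5.npz",**{k:p[k] for k in("img","depth","camera_matrix","world_to_cam")})
R=np.array(s["tool_rot"]);t=(w-s["position"])@R  # tool coords
k=(abs(t[...,1])<.03)&(t[...,2]<-.015)&(t[...,2]>-.05)&(t[...,0]>.02)&(t[...,0]<.12)
Q=t[k];c=Q.mean(0);n=np.linalg.svd(Q-c)[2][2];print("rail top normal in tool",n,"z at origin",c[2]+(n[0]*c[0])/n[2],"x end",np.percentile(Q[:,0],[99,99.8,100]),"y",np.percentile(Q[:,1],[1,99]))
xs=np.arange(.03,.08,.005);m=[np.mean(np.percentile(Q[abs(Q[:,0]-x)<.003,1],[2,98])) for x in xs];print("centreline",np.polyfit(xs,m,1))
```

```text
8.75 [ 0.4998 -0.2256  0.0224] [[-0.9713 -0.2379  0.0001]
 [-0.2379  0.9713  0.0002]
 [-0.0001  0.0002 -1.    ]] [-0.2423  0.029  -0.3725] [-0.0069 -0.0831 -0.0037] 0.04284803909987582 70.64741849899292
drawn 0.03860182611240541 side 0.000291909035328863
rail top normal in tool [-0.0007 -0.001  -1.    ] z at origin -0.03054073118710324 x end [0.0796 0.0801 0.0803] y [-0.0212  0.0215]
centreline [-0.0021  0.0002]
```

Request:
{"op": "servo_tool", "data": {"deltas": "0 0 0 -5 0 0 0;0 0 0 -10 0 0 0;0 0 0 -15 0 0 0;0 0 0 -20 0 0 0;0 0 0 -20 0 0 0;0 0 0 -20 0 0 0;0 0 0 -20 0 0 0;0 0 0 -15 0 0 0"}}

```text
time_s: 9.47
position: [0.4998, -0.226, 0.15]
tool_rot: [[-0.972, -0.237, 0.002], [-0.237, 0.972, -0.001], [-0.002, -0.001, -1.0]]
ft_force: [0.1, 0.1, -2.0]
grip_width: 0.0427
gripper_force: 70.6
```

```bash
cat >> h.py <<'E'
L=np.array([.6571,.1868,.2896]);YAW=10.7;TILT=12.6;TIP=np.array([-.108,0,-.019])
def goal(gap=.08):
    R=pose(YAW,TILT);return L+gap*R[:,0]-R@TIP,R
E
python3 - <<'E'
from h import *
s=env.observe();print(s["time_s"],s["position"],s["ft_force"],s["grip_width"],s["gripper_force"])
print(goal()[0],goal(.13)[0]); plan(*goal(.13),22)
E
```

```text
9.4667 [ 0.4998 -0.226   0.15  ] [ 0.1437  0.0882 -2.022 ] 0.042742804805875334 70.55617332458496
[0.4809 0.1535 0.23  ] [0.4329 0.1444 0.2191]
N 22 mm [-0.9 17.1 -3.1] rad [ 0.0002 -0.0099  0.0024]
```

Request:
{"op": "servo_tool", "data": {"deltas": "0 -0.9 8 -3.1 0 -0.0099 0.0024;0 -0.9 14 -3.1 0 -0.0099 0.0024;0 -0.9 17.1 -3.1 0 -0.0099 0.0024;0 -0.9 17.1 -3.1 0 -0.0099 0.0024;0 -0.9 17.1 -3.1 0 -0.0099 0.0024;0 -0.9 17.1 -3.1 0 -0.0099 0.0024;0 -0.9 17.1 -3.1 0 -0.0099 0.0024;0 -0.9 17.1 -3.1 0 -0.0099 0.0024"}}

```text
time_s: 10.13
position: [0.4772, -0.101, 0.1725]
tool_rot: [[-0.973, -0.219, 0.078], [-0.218, 0.976, 0.019], [-0.08, 0.001, -0.997]]
ft_force: [0.1, -0.1, -1.6]
grip_width: 0.0433
gripper_force: 70.5
```

Request:
{"op": "servo_tool", "data": {"deltas": "0 -0.9 17.1 -3.1 0 -0.0099 0.0024;0 -0.9 17.1 -3.1 0 -0.0099 0.0024;0 -0.9 17.1 -3.1 0 -0.0099 0.0024;0 -0.9 17.1 -3.1 0 -0.0099 0.0024;0 -0.9 17.1 -3.1 0 -0.0099 0.0024;0 -0.9 17.1 -3.1 0 -0.0099 0.0024;0 -0.9 17.1 -3.1 0 -0.0099 0.0024;0 -0.9 17.1 -3.1 0 -0.0099 0.0024"}}

```text
time_s: 10.8
position: [0.4523, 0.0334, 0.1983]
tool_rot: [[-0.967, -0.2, 0.155], [-0.197, 0.98, 0.035], [-0.159, 0.004, -0.987]]
ft_force: [0.5, -0.2, -0.4]
grip_width: 0.0432
gripper_force: 70.5
```

Request:
{"op": "servo_tool", "data": {"deltas": "0 -0.9 17.1 -3.1 0 -0.0099 0.0024;0 -0.9 17.1 -3.1 0 -0.0099 0.0024;0 -0.9 17.1 -3.1 0 -0.0099 0.0024;0 -0.9 17.1 -3.1 0 -0.0099 0.0024;0 -0.9 14 -3.1 0 -0.0099 0.0024;0 -0.9 10 -3.1 0 -0.0099 0.0024;0 0 0 0 0 0 0;0 0 0 0 0 0 0"}}

```text
time_s: 11.47
position: [0.4364, 0.1233, 0.2178]
tool_rot: [[-0.959, -0.188, 0.212], [-0.182, 0.982, 0.046], [-0.216, 0.006, -0.976]]
ft_force: [-0.2, 0.2, -1.0]
grip_width: 0.043
gripper_force: 70.5
```

```bash
cat >> h.py <<'E'
def check(p,s):
    w=wcloud(p);R=np.array(s["tool_rot"]);t=(w-s["position"])@R
    k=(abs(t[...,1])<.03)&(t[...,2]<-.015)&(t[...,2]>-.05)&(t[...,0]>.02)&(t[...,0]<.12)
    Q=t[k];c=Q.mean(0);n=np.linalg.svd(Q-c)[2][2];n*=-np.sign(n[2])
    xs=np.arange(.03,.08,.005);m=[np.mean(np.percentile(Q[abs(Q[:,0]-x)<.003,1],[2,98])) for x in xs]
    print("in tool: normal",n,"z0",c[2]+n[0]*c[0]/n[2],"x end",np.percentile(Q[:,0],99.8),"line",np.polyfit(xs,m,1))
E
python3 - <<'E'
from h import *
p=env.get_image("wrist");s=env.observe();print(s["time_s"],s["position"],s["tool_rot"],s["qvel"],s["ft_force"],s["grip_width"],s["gripper_force"])
check(p,s); plan(*goal(.13),1); plan(*goal(.08),5)
E
```

```text
11.5167 [0.4367 0.1228 0.2177] [[-0.9594 -0.1871  0.2112]
 [-0.1814  0.9823  0.046 ]
 [-0.2161  0.0059 -0.9764]] [-1.0387  0.516  -0.3213 -0.087   0.0909 -0.0602] [ 0.9812 -0.5844 -1.0532] 0.04279635608943337 70.49953579902649
in tool: normal [ 0.     -0.0001 -1.    ] z0 -0.03096510784325531 x end 0.08005080372553668 line [-0.0028  0.0007]
N 1 mm [-0.7 22.  -1.2] rad [ 0.006  -0.0021  0.0001]
N 5 mm [-10.1   4.4  -0.3] rad [ 0.0012 -0.0004  0.    ]
```

Request:
{"op": "servo_tool", "data": {"deltas": "0 0 11 -0.6 0.003 -0.001 0;0 -5 11 -0.6 0.003 -0.001 0;0 -10 0 0 0 0 0;0 -10 0 0 0 0 0;0 -10 0 0 0 0 0;0 -10 0 0 0 0 0;0 -5 0 0 0 0 0;0 0 0 0 0 0 0"}}

```text
time_s: 12.18
position: [0.4815, 0.1528, 0.2298]
tool_rot: [[-0.959, -0.184, 0.214], [-0.18, 0.983, 0.04], [-0.218, -0.0, -0.976]]
ft_force: [0.2, -0.5, -1.4]
grip_width: 0.0432
gripper_force: 70.5
```

Request:
{"op": "servo_tool", "data": {"deltas": "0 0 0 0 0 0 0;0 0 0 0 0 0 0;0 0 0 0 0 0 0;0 0 0 0 0 0 0"}}

```text
time_s: 12.52
position: [0.4804, 0.1532, 0.23]
tool_rot: [[-0.959, -0.185, 0.214], [-0.181, 0.983, 0.04], [-0.218, -0.0, -0.976]]
ft_force: [-0.1, -0.6, -1.2]
grip_width: 0.0428
gripper_force: 70.5
```

Run:
```python
from h import *
q=env.get_image("wrist");s=env.observe();print(s["time_s"],s["position"],s["tool_rot"],s["qvel"],s["grip_width"],s["gripper_force"])
check(q,s); plan(*goal(),1)
for n in("scene","top"):
    p=env.get_image(n);np.savez(n+"2.npz",**{k:p[k] for k in("img","depth","camera_matrix","world_to_cam")})
    print(n,"tip",env.spot_point("tenon_tip",p)[:1],"lens",env.spot_point("lens",p)[:1])
    P=p["world_to_cam"];K=p["camera_matrix"]
    R=np.array(s["tool_rot"]);tip=s["position"]+R@TIP;
    for X in(tip,L): c=P[:3,:3]@X+P[:3,3];print("proj",(K@c)[:2]/c[2])
    a=p["img"][(130 if n=="top" else 170):(250 if n=="top" else 330),(140 if n=="top" else 300):(260 if n=="top" else 440)];cv2.imwrite("pics/%s2c.png"%n,cv2.resize(a[:,:,::-1],None,fx=4,fy=4,interpolation=cv2.INTER_CUBIC)[:600])
```

```text
12.5667 [0.4804 0.1532 0.23  ] [[-0.959  -0.1852  0.2145]
 [-0.1807  0.9827  0.0404]
 [-0.2183 -0.     -0.9759]] [ 0.0612  0.1586 -0.0873 -0.0506 -0.0402 -0.0117] 0.04288636801271692 70.490802526474
in tool: normal [-0.     -0.0001 -1.    ] z0 -0.030788420071273376 x end 0.0799718998915087 line [-0.0012  0.0001]
N 1 mm [-0.5  0.2  0.1] rad [-0.0001  0.0001 -0.0005]
scene tip [{'uv': [371.3, 215.3], 'conf': 0.76}] lens [{'uv': [375.2, 234.4], 'conf': 0.66}]
proj [371.1981 217.776 ]
proj [379.1298 234.0276]
top tip [{'uv': [194.7, 192.7], 'conf': 0.51}] lens [{'uv': [193.6, 171.4], 'conf': 0.59}]
proj [196.7756 190.7854]
proj [192.808  167.8743]
```

View pics/scene2c.png

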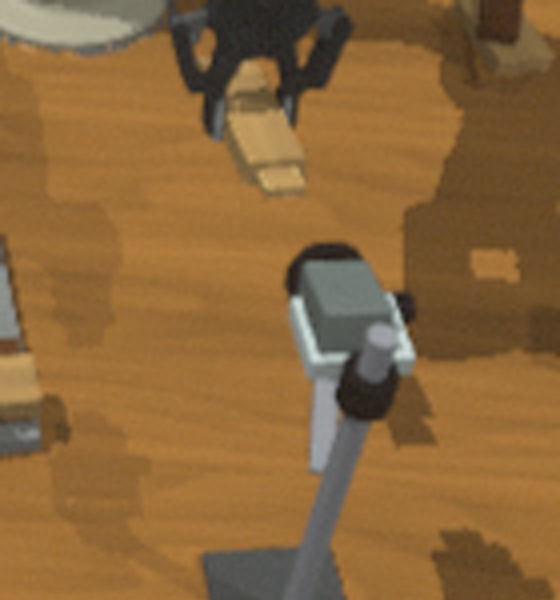

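View pics/top2c.png

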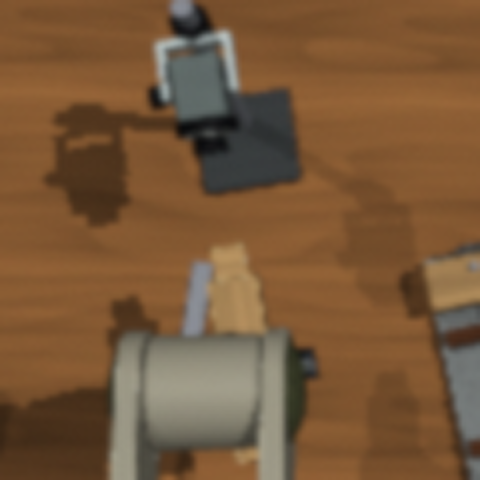

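The scene crop shows the rail held level across, tenon foremost, pointing into the lens. In the top crop the tenon end is at about (197, 192) in the full frame and the lens front at (193, 168). My computed tip and lens project to within about 1–2 px of these, and the grip is steady, so I'm handing in.

```bash
python3 -c "
from rig import env
print(env.close_job())"
```

```text
the job is handed in; nothing more can be done
None
```

I drew out the narrow rail and handed the job in at about 12.7 s with it held tenon-first at the lens, within about 1 mm of the 80 mm pose by my measurements; during the draw the fingers ran onto the fixed rear batten (about 90 N at the wrist) before I backed off, which may count against the 40 N limit.

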